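# Swing out the prop leg of a work rest and lay the bar on it

## Robot

A 6-joint arm with a two-finger parallel gripper is mounted at the origin on a cart in front of the work surface, level with it; the furniture and walls round the work are solid. World frame = base frame: x ahead of the robot, y to its left, z up, the work surface at z = 0. Lengths are in m, angles in rad, forces in N, time in s.
With the tool pointing down it reaches from about 0.35 to 0.875 m from the base axis. Payload 15.5 kg.
Tool frame: the origin (TCP) lies at the very end of the fingers, on their centre line; the grasp point (between the pads) lies r.hold_point_z behind it (r.hold_point_z is the distance from the TCP to the grasp point, in m); z points along the fingers, y is the line along which they close (so a half turn about z gives the same grasp; the last joint's range is limited). The gripper opens to 85 mm and grips with 20 to 120 N. Pads are 22 mm wide; open, the fingers measure 114 mm over their backs; the gripper's body (76 mm by 85 mm) begins 54 mm behind the grasp point. The pads swing forward as they close: fully open they stand 13 mm farther back than shut.
Start: joints at [-1.429, 0.494, 1.345, -0, 1.302, -0.096], TCP at [0.147, -0.608, 0.231] pointing down, gripper open.
Joint ranges: [-2.91, 2.91], [-0.82, 2.16], [0.22, 2.67], [-1.22, 4.37], [0.12, 2.79], [-3.08, 3.08]. Speed limits (rad/s): [1.89, 1.89, 2.57, 3.01, 3.01, 3.01].

## Interface

Orientations are given as a unit quaternion [w, x, y, z].
In Python, from station import r gives the robot as it stands.
- The arm moves only by the tool step_arm, never from a script. Its argument "series" is one flat list of numbers, 7 for each row, row after row: the shift along the tool's x, y, z in m, then the turn, a rotation vector about the tool's x, y, z in rad, then the closure, from 0 (fully open) to 1 (shut). In form: [dx, dy, dz, ax, ay, az, hand, dx, dy, dz, ax, ay, az, hand, ...]. A call has 1 to 12 rows; each row is the pose to reach, as a shift and turn from the pose commanded when the call began, along the tool's axes at that moment; what a row does not reach only later rows make up. A row lasts 1/12 s, in which the tool goes at most 41.7 mm and 7.16 degrees, less where a joint would pass 70% of its speed; a pose out of reach is approached as far as the arm can. A call with a gripper value outside its range is refused whole. The fingers move at their own pace and stop on an object; "grip_force" is the grip in N (left out, the last holds). Time passes only in rows, so rows that repeat a pose let the fingers close. It gives the time, the measured TCP pose, the force, the opening and the grip force at its end, in the units of the state.
- r.state(): the state, without advancing time (a new reading comes with each control period).
- r.camera(name): name is "scene" or "side" or "wrist"; returns the picture (384x512x3 uint8, red, green, blue); there is no depth.
- r.camera_params(name): a dict with "fov_y" (degrees; the focal length in pixels is half the picture's height over the tangent of half this angle, whatever the lens; pixels are square), "cx", "cy" (the principal point, pixels), "view" (4x4, takes a point from world to camera coordinates). Camera axes: x right, y down, z forward; pixel columns grow to the right and rows downward; lengths in m; the calibration is good to about 2 mm. The wrist camera is an equidistant fisheye: a pixel r from the principal point sees the ray r / f radians off the axis. A picture is of the moment at which its call begins: read the wrist's pose just before it. camera_params takes no time and is no camera call; for the wrist camera it gives the pose at the moment of the call.
- r.close_job(): hands the job in; it is judged then, once.
The state is a dict: "time": time; "qpos": joint angles; "joint_velocities": joint speeds; "tau": joint torques, N m; "position": TCP position; "eef_rot": TCP orientation; "ft_force": force on the tool from outside, world axes, zero at the start; "torque": the same for the moment, N m; "width": finger opening in m; "grasp_force": force on a finger pad.
Only numpy, scipy, OpenCV 4.12 (cv2) and the standard library are available. Lean on these libraries where they do the work, as an engineer would, in place of code of your own. Each camera call takes 0.05 s, during which the arm holds its last target. There are 200 camera calls.

## Task

Push the yellow folding prop leg of the work rest outwards, clockwise, until you feel it firmly against its hidden spring stop, but do not force it past that. Then pick up the flat steel bar and lay it along the leg so that it bridges the round rubber head and the pad at the leg's end: lower it on rather than dropping it, let go, and leave the leg seated against its stop. Leave the other things on the bench alone.

Things in the scene. Friction and masses are not known exactly. Their poses are not given: they have to be found in the camera images.
- stand: the work rest's fixed stand: blue steel base plate 200 x 84 x 8 mm screwed to the bench, with a blue hinge barrel 70 mm across at one end. Origin on the barrel's axis at bench height; x points along the plate from the barrel to its far end, z up. Folded, the prop leg lies over the plate
- head (a point): centre of the flat top of the stand's fixed round black rubber head, 48 mm across, 74 mm above the bench, on top of the barrel. The vertical hinge axis of the prop leg passes through it
- prop: prop leg: yellow rail 18 mm thick, 45 to 70 mm above the bench, reaching 136 mm from the hinge axis, with a round steel post 16 mm across, down to 10 mm above the bench, 120 mm from the axis. Origin on the axis at bench height, x out along the rail, z up. Found 0 to 0.4 rad ajar from folded; swings out clockwise seen from above: its outer end moves towards its own -y
- push (a point): where to push the leg: on the rail's +y side face, 110 mm from the hinge axis, 57 mm above the bench; axes as the leg's, so push towards -y. About 4.5 N here keeps the stiff hinge moving; the leg stays where it is left. 0.95 to 1.45 rad out from folded it meets a rubber-buffered stop hidden in the barrel; where exactly differs each time and can only be felt
- buffer (a joint): compression (rad) of the hidden buffer, 0 until the leg reaches it. It yields 1 rad per 24 N m: at the push point the push rises from 4.5 N by about 1.3 N per further mm of travel. 8 to 11 N there seats the leg well (0.015 to 0.03); let go, it springs back to about 0.02 and stays. Below 0.006 it is not seated; above 0.06 (a push of about 17 N) the stop is overloaded
- pad (a point): centre of the top of the black rubber pad on the outer end of the prop leg: 30 mm along the leg, 34 mm across, its top 74 mm above the bench, 120 mm from the hinge axis; axes as the leg's
- bar_mid (a point): centre of the loose flat steel bar: 160 mm long (y), 30 wide (x), 8 thick (z), 0.2 to 0.4 kg, lying flat on the bench. Grasp across the 30 mm at its middle. Laid along the leg, its middle 60 mm from the hinge axis, it rests on head and pad with its centre 78 mm up; the rail lies 4 mm below it, narrower than the bar, so fingers pass on either side
- nut_big: bystander: steel hex nut, 35 mm across, 16 mm high; origin at the centre of its underside
- bolt: bystander: dark steel bolt, 81 mm long, lying; origin at the centre of its underside
- tape_roll: bystander: roll of black tape, 62 mm across, 19 mm high; origin at the centre of its underside
- mug: bystander: terracotta pink mug, 94 mm high; origin at the centre of its underside
- rule: bystander: yellow pocket tape measure, 82 mm long, 62 mm high; origin at the centre of its underside
- oiler: bystander: red oil can with a spout, 191 mm high; origin at the centre of its underside

How it is judged:
By the outcome, as a careful person would: the job done as asked, in the order asked, and still so for the second after the job is handed in, with the robot touching nothing.
It also fails if it takes over 70 s, if anything falls off the work surface, if the arm or the gripper's body presses on something with over 40 N, if the wrist force passes 120 N, or if a joint passes its speed limit or range.

## Working session

There is one attempt and no reset: what is moved stays moved. The work goes in short steps, Python scripts to look and compute and a tool call to move; the robot and the scene stay as the last step left them, time stands still between calls to the robot, and variables do not carry over. Pictures are saved under pics/ and viewed, at most 11 in all, crops included, and the job is handed in when it is done.

Besides the shell and the picture viewer there is one more tool, called after ">>>" as name(argument=value, ...), one argument or row to a line, values as JSON. step_arm: Moves the arm, as the interface text tells. Its arguments: {"type":"object","properties":{"series":{"type":"array","items":{"type":"number"}},"grip_force":{"type":"number"}},"required":["series"]}

```bash
ls; mkdir -p pics
python3 - <<'E'
from station import r
import cv2,numpy as np
s=r.state();print({k:np.round(v,3) for k,v in s.items()},r.hold_point_z)
for n in ["scene","side","wrist"]:
    p=r.camera_params(n);print(n,p['fov_y'],p['cx'],p['cy'],np.round(p['view'],3).tolist())
    np.save(f'pics/{n}0.npy',r.camera(n))
a=np.hstack([np.load(f'pics/{n}0.npy') for n in ["scene","side"]])
cv2.imwrite('pics/scene0.png',cv2.resize(a[:,:512,::-1],(800,600)))
cv2.imwrite('pics/side0.png',cv2.resize(a[:,512:,::-1],(800,600)))
E
```

```text
pics
{'time': np.float64(0.0), 'qpos': array([-1.43 ,  0.494,  1.346, -0.   ,  1.303, -0.095]), 'joint_velocities': array([-0.001,  0.001, -0.001, -0.001, -0.002,  0.001]), 'tau': array([ 2.0000e-03, -8.8216e+01, -3.8386e+01, -0.0000e+00,  1.0000e-02,
        0.0000e+00]), 'position': array([ 0.147, -0.607,  0.231]), 'eef_rot': array([-0.001,  0.993,  0.118, -0.   ]), 'ft_force': array([-0.58 ,  0.19 ,  0.258]), 'torque': array([0.045, 0.031, 0.022]), 'grasp_force': np.float64(0.0), 'width': np.float64(0.085)} 0.0187
scene 56.12554579852853 262.3819591872009 192.75630372360737 [[-0.878, -0.479, -0.001, 0.352], [-0.189, 0.348, -0.918, 0.234], [0.44, -0.806, -0.396, 0.79], [0.0, 0.0, 0.0, 1.0]]
side 45.342804973601396 253.8068556285502 196.65072076603926 [[0.819, -0.573, -0.004, -0.506], [-0.23, -0.322, -0.919, 0.147], [0.525, 0.754, -0.395, 1.329], [0.0, 0.0, 0.0, 1.0]]
wrist 65.70646984690485 257.99579394273945 187.14403652331677 [[0.235, -0.972, -0.001, -0.625], [-0.938, -0.227, 0.262, -0.033], [-0.255, -0.06, -0.965, 0.379], [0.0, 0.0, 0.0, 1.0]]
```

View pics/scene0.png

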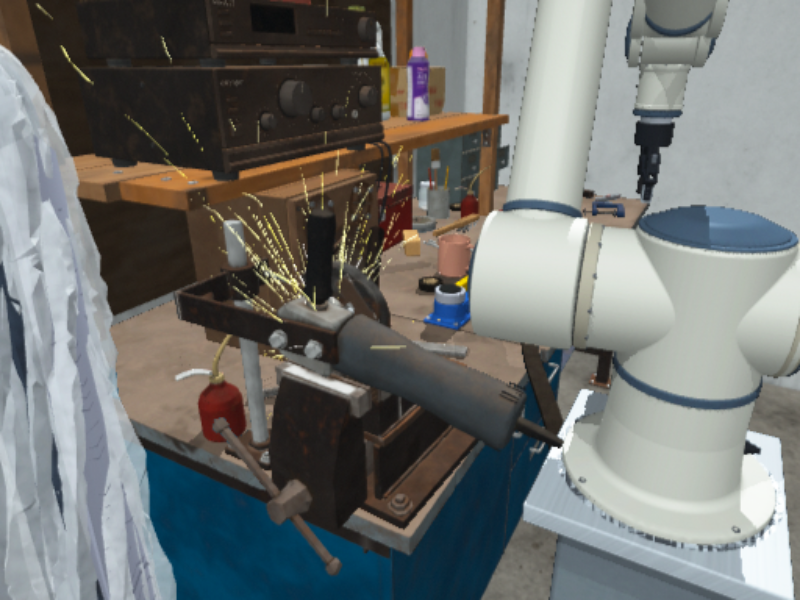

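View pics/side0.png

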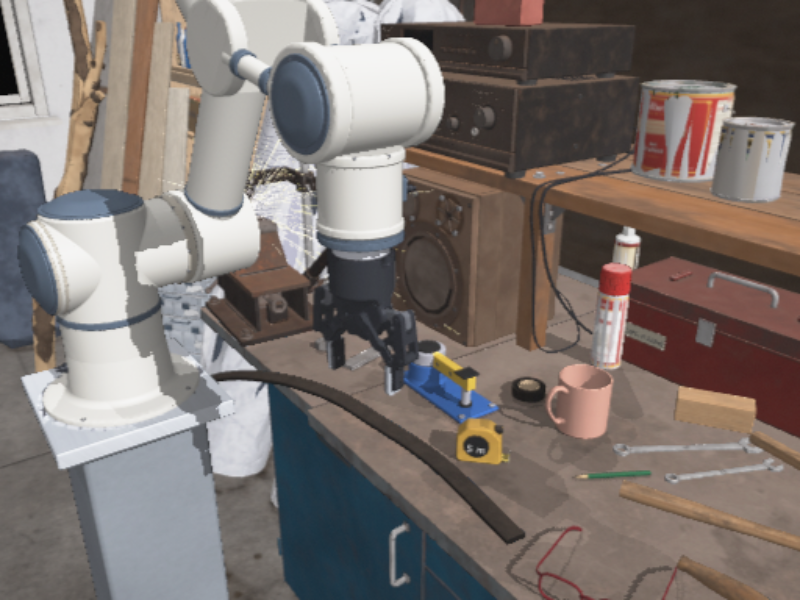

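View wrist.

The scene view shows the stand's barrel at about (450,300), mostly hidden by the vice tool and the arm. The side view shows the blue plate from (415,375) to (490,410), the yellow leg over it with its post at (466,395), the tape measure at (480,440), and a grey bar partly behind the gripper at (350,355).

Run:
```python
import cv2,numpy as np
a=np.load('pics/wrist0.npy');cv2.imwrite('pics/wrist0.png',cv2.resize(a[:,:,::-1],(800,600),interpolation=cv2.INTER_CUBIC))
```

```text
(no output)
```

View pics/wrist0.png

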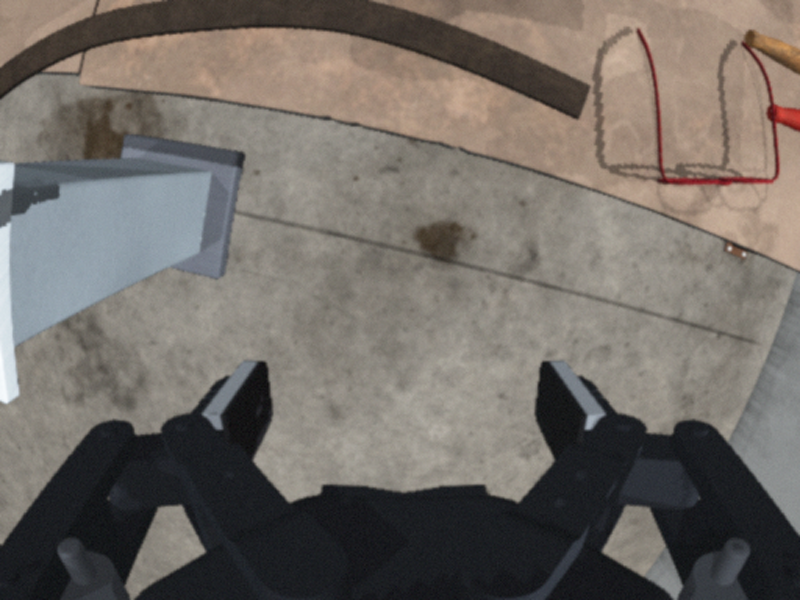

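The wrist view shows mostly floor; the bench edge runs from (90,85) to (800,270), so the work lies at larger x. Next: rough positions from the side view.

```bash
cat > h.py <<'E'
import numpy as np,cv2
from station import r
from scipy.spatial.transform import Rotation as R
def ray(n,uv,p=None):
    p=p or r.camera_params(n); f=192/np.tan(np.radians(p['fov_y'])/2)
    d=(np.asarray(uv,float).reshape(-1,2)-[p['cx'],p['cy']])/f
    if n=='wrist':
        t=np.linalg.norm(d,axis=1,keepdims=True)+1e-12
        d=np.hstack([d/t*np.sin(t),np.cos(t)])
    else: d=np.hstack([d,np.ones((len(d),1))])
    V=p['view'];return -V[:3,:3].T@V[:3,3], d@V[:3,:3]
def plane(n,uv,z,p=None):
    o,d=ray(n,uv,p); return o+d*((z-o[2])/d[:,2])[:,None]
def project(n,X,p=None):
    p=p or r.camera_params(n); f=192/np.tan(np.radians(p['fov_y'])/2)
    c=np.atleast_2d(X)@p['view'][:3,:3].T+p['view'][:3,3]
    if n=='wrist':
        q=np.linalg.norm(c[:,:2],axis=1,keepdims=True);t=np.arctan2(q,c[:,2:]);m=c[:,:2]/(q+1e-12)*t
    else: m=c[:,:2]/c[:,2:]
    return m*f+[p['cx'],p['cy']]
def toolmove(P,yaw=None):
    """shift in tool axes to world TCP P (current measured pose); and rotvec to tool-down with y axis at angle yaw"""
    s=r.state();q=s['eef_rot'];Q=R.from_quat([q[1],q[2],q[3],q[0]])
    out=[np.round(Q.inv().apply(np.asarray(P)-s['position']),4)]
    if yaw is not None:
        y=np.array([np.cos(yaw),np.sin(yaw),0]);z=np.array([0,0,-1.]);x=np.cross(y,z)
        T=R.from_matrix(np.c_[x,y,z]);out.append(np.round((Q.inv()*T).as_rotvec(),4))
    return out
E
python3 - <<'E'
from h import *
S=.64
for nm,uv,z in [('plate L',(415,375),.008),('plate R',(497,408),.008),('barrel/head',(428,347),.074),('post',(466,395),.03),('measure',(480,460),0),('bar?',(350,355),.004),('tape',(528,395),.01),('mug',(580,430),0),('speaker corner',(470,340),0),('bar far',(375,352),.004),('edge front',(260,360),0),('edge',(330,430),0)]:
    print(nm,np.round(plane('side',np.array(uv)*S,z)[0],3))
s=r.state();q=s['eef_rot'];print(R.from_quat([q[1],q[2],q[3],q[0]]).as_matrix().round(3))
p=r.camera_params('wrist');V=p['view'];print(-V[:3,:3].T@V[:3,3])
E
```

```text
plate L [ 0.458 -0.288  0.008]
plate R [ 0.504 -0.466  0.008]
barrel/head [ 0.469 -0.314  0.074]
post [ 0.464 -0.429  0.03 ]
measure [ 0.387 -0.555  0.   ]
bar? [ 0.406 -0.14   0.004]
tape [ 0.576 -0.467  0.01 ]
mug [ 0.578 -0.587  0.   ]
speaker corner [ 0.651 -0.221  0.   ]
bar far [ 0.454 -0.158  0.004]
edge front [ 0.253 -0.049  0.   ]
edge [ 0.24  -0.348  0.   ]
[[ 0.972  0.235 -0.   ]
 [ 0.235 -0.972  0.001]
 [ 0.    -0.001 -1.   ]]
[ 0.21250388 -0.59237071  0.37388273]
```

>>> step_arm(
  series=[0.31,-0.22,-0.07,0,0,0,0,0.31,-0.22,-0.07,0,0,0,0,0.31,-0.22,-0.07,0,0,0,0,0.31,-0.22,-0.07,0,0,0,0,0.31,-0.22,-0.07,0,0,0,0,0.31,-0.22,-0.07,0,0,0,0,0.31,-0.22,-0.07,0,0,0,0,0.31,-0.22,-0.07,0,0,0,0,0.31,-0.22,-0.07,0,0,0,0,0.31,-0.22,-0.07,0,0,0,0,0.31,-0.22,-0.07,0,0,0,0,0.31,-0.22,-0.07,0,0,0,0],
)

```text
time: 1.15
position: [0.3965, -0.3207, 0.3012]
eef_rot: [0.0, 0.993, 0.119, -0.0]
ft_force: [0.3, -0.1, -0.6]
width: 0.0852
grasp_force: 0.0
```

Run:
```python
from h import *
import pickle
s=r.state();print(s['time'],s['position'],s['ft_force'],s['qpos'].round(3))
d={}
for n in ["wrist","side","scene"]:
    p=r.camera_params(n); d[n]=(p,r.camera(n))
pickle.dump(d,open('pics/v1.pkl','wb'))
cv2.imwrite('pics/wrist1.png',cv2.resize(d['wrist'][1][:,:,::-1],(800,600),interpolation=cv2.INTER_CUBIC))
```

```text
1.15 [ 0.39653964 -0.32065549  0.30120488] [ 0.27515245 -0.1466802  -0.64911808] [-0.797  0.264  1.519 -0.     1.358  0.535]
```

View pics/wrist1.png

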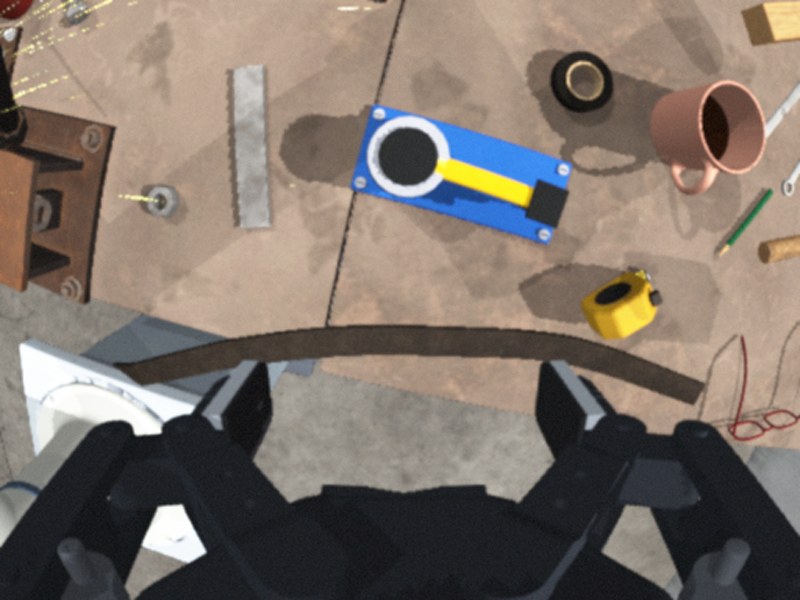

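The wrist view shows it all: bar at (250,145), head at (408,157), yellow rail to the pad at (548,203), tape measure at (620,303), tape roll at (582,80), mug at (715,130), and a nut at (162,200). I'll measure with masks now.

Run:
```python
from h import *
import pickle
p,im=pickle.load(open('pics/v1.pkl','rb'))['wrist']
hsv=cv2.cvtColor(im,cv2.COLOR_RGB2HSV)
def comps(m,box):
    x0,y0,x1,y1=[int(v*.64) for v in box]; k=np.zeros(m.shape,np.uint8);k[y0:y1,x0:x1]=m[y0:y1,x0:x1]
    c,_=cv2.findContours(k,cv2.RETR_EXTERNAL,cv2.CHAIN_APPROX_NONE);return max(c,key=cv2.contourArea)[:,0,:].astype(float)
dark=(hsv[...,2]<70)
def cen(c,z):
    P=plane('wrist',c,z,p)[:,:2].astype(np.float32); return P
h=cen(comps(dark,(375,120,445,192)),.074);(hc,hr)=cv2.minEnclosingCircle(h);e=cv2.fitEllipse(h);print('head',hc,hr,e)
q=cen(comps(dark,(515,170,580,240)),.074);pr=cv2.minAreaRect(q);print('pad',pr)
y=cen(comps((abs(hsv[...,0].astype(int)-28)<8)&(hsv[...,1]>150)&(hsv[...,2]>120),(430,140,550,220)),.070);yr=cv2.minAreaRect(y);print('rail',yr)
b=cen(comps((hsv[...,0]>100)&(hsv[...,0]<130)&(hsv[...,1]>150),(340,90,590,260)),.008);br=cv2.minAreaRect(b);print('plate',br,cv2.boxPoints(br))
print('bar col',hsv[int(145*.64),160],hsv[int(200*.64),160],'bench',hsv[int(250*.64),int(200*.64)])
m=(hsv[...,1]<45)&(hsv[...,2]>75)
g=cen(comps(m,(215,50,290,240)),.008);gr=cv2.minAreaRect(g);print('bar',gr,cv2.boxPoints(gr))
hc=np.array(e[0]);v=np.array(pr[0])-hc;print('leg dir',np.linalg.norm(v),np.arctan2(v[1],v[0]))
print('nut',plane('wrist',[162*.64,200*.64],.01,p),'measure',plane('wrist',[620*.64,303*.64],.06,p))
```

```text
head (0.4734252691268921, -0.30589762330055237) 0.022461678832769394 ((0.47345221042633057, -0.3060795068740845), (0.04306934028863907, 0.04346369206905365), 8.959725379943848)
pad ((0.466194212436676, -0.4243250787258148), (0.03007899597287178, 0.03072977066040039), 86.94620513916016)
rail ((0.4693448841571808, -0.37082725763320923), (0.08206906169652939, 0.01641036756336689), 86.09956359863281)
plate ((0.4724770188331604, -0.36076509952545166), (0.19680121541023254, 0.08182582259178162), 88.58958435058594) [[ 0.42915446 -0.45812887]
 [ 0.5109555  -0.4601429 ]
 [ 0.5157996  -0.26340133]
 [ 0.43399853 -0.2613873 ]]
bar col [ 30   9 162] [ 19  18 157] bench [ 12  59 177]
bar ((0.4545188546180725, -0.15609459578990936), (0.16216237843036652, 0.0340697206556797), 15.228635787963867) [[ 0.37181023 -0.16095562]
 [ 0.3807594  -0.19382899]
 [ 0.5372275  -0.15123357]
 [ 0.52827835 -0.11836021]]
leg dir 0.11846811299822646 -1.6321001318044557
nut [[ 0.38459324 -0.07119348  0.01      ]] measure [[ 0.39881168 -0.52899493  0.06      ]]
```

```bash
cat >> h.py <<'E'
C=np.array([.4735,-.306])
def down(a): # tool down, tool x at world angle a
    x=np.array([np.cos(a),np.sin(a),0]);z=np.array([0,0,-1.]);return R.from_matrix(np.c_[x,np.cross(z,x),z])
def rel(P0,a0,P,a): # shift/turn from pose (P0,a0) to (P,a), both tool-down
    return np.round(np.r_[down(a0).inv().apply(np.subtract(P,P0)),(down(a0).inv()*down(a)).as_rotvec()],4)
def push(phi,s,z=.047,rad=.110): # TCP pose for leg angle phi, TCP s off leg centre line
    u=np.array([np.cos(phi),np.sin(phi)]);n=np.array([-u[1],u[0]]);return np.r_[C+rad*u+s*n,z],phi+np.pi/2
def ang():
    q=r.state()['eef_rot'];x=R.from_quat([q[1],q[2],q[3],q[0]]).as_matrix()[:,0];return np.arctan2(x[1],x[0])
E
python3 - <<'E'
from h import *
s=r.state();P0,a0=s['position'],ang();print(a0)
P,a=push(-1.632,.045);print(P,a)
up=P.copy();up[2]=.15
print(rel(P0,a0,up,a),rel(P0,a0,P,a))
E
```

```text
0.23555368250742903
[ 0.51168754 -0.41854649  0.047     ] -0.06120367320510334
[0.0903 0.1212 0.1509 0.     0.     0.2968] [0.0903 0.1212 0.2539 0.     0.     0.2968]
```

>>> step_arm(
  series=[0.09,0.121,0.15,0,0,0.297,1,0.09,0.121,0.15,0,0,0.297,1,0.09,0.121,0.15,0,0,0.297,1,0.09,0.121,0.15,0,0,0.297,1,0.09,0.121,0.15,0,0,0.297,1,0.09,0.121,0.15,0,0,0.297,1,0.09,0.121,0.15,0,0,0.297,1,0.09,0.121,0.254,0,0,0.297,1,0.09,0.121,0.254,0,0,0.297,1,0.09,0.121,0.254,0,0,0.297,1,0.09,0.121,0.254,0,0,0.297,1],
  grip_force=30,
)

```text
time: 2.22
position: [0.5093, -0.416, 0.0441]
eef_rot: [-0.002, 1.0, -0.031, -0.002]
ft_force: [-1.0, 1.7, -0.4]
width: 0.0004
grasp_force: 0.0
```

Run:
```python
from h import *
s=r.state();P0,a0=s['position'],ang();print(s['time'],P0,a0,s['width'],s['ft_force'])
for i,phi in enumerate(np.r_[-1.632,np.arange(-1.70,-2.56,-.085)]):
    P,a=push(phi,.021 if i else .024)
    print(phi.round(3),rel(P0,a0,P,a).tolist())
```

```text
2.2167 [ 0.50932582 -0.4159842   0.04414984] -0.06124352420896798 0.00044730141547460296 [-1.04892048  1.66325852 -0.44274431]
-1.632 [-0.0185, 0.0024, -0.0029, 0.0, 0.0, -0.0]
-1.7 [-0.029, 0.0036, -0.0029, 0.0, 0.0, 0.068]
-1.785 [-0.0385, 0.0043, -0.0029, 0.0, 0.0, 0.153]
-1.87 [-0.048, 0.0043, -0.0029, 0.0, 0.0, 0.238]
-1.955 [-0.0575, 0.0034, -0.0029, 0.0, 0.0, 0.323]
-2.04 [-0.0669, 0.0017, -0.0029, 0.0, 0.0, 0.408]
-2.125 [-0.076, -0.0007, -0.0029, 0.0, 0.0, 0.493]
-2.21 [-0.085, -0.004, -0.0029, 0.0, 0.0, 0.578]
-2.295 [-0.0936, -0.008, -0.0029, 0.0, 0.0, 0.663]
-2.38 [-0.1019, -0.0127, -0.0029, 0.0, 0.0, 0.748]
-2.465 [-0.1098, -0.0181, -0.0029, 0.0, 0.0, 0.833]
-2.55 [-0.1171, -0.0241, -0.0029, 0.0, 0.0, 0.918]
```

>>> step_arm(
  series=[-0.0185,0.0024,-0.003,0,0,0,1,-0.024,0.003,-0.003,0,0,0.034,1,-0.029,0.0036,-0.003,0,0,0.068,1,-0.0385,0.0043,-0.003,0,0,0.153,1,-0.048,0.0043,-0.003,0,0,0.238,1,-0.0575,0.0034,-0.003,0,0,0.323,1,-0.0669,0.0017,-0.003,0,0,0.408,1,-0.076,-0.0007,-0.003,0,0,0.493,1,-0.085,-0.004,-0.003,0,0,0.578,1,-0.0895,-0.006,-0.003,0,0,0.62,1,-0.0936,-0.008,-0.003,0,0,0.663,1],
)

```text
time: 3.13
position: [0.4197, -0.4062, 0.0538]
eef_rot: [0.002, 0.935, -0.355, 0.003]
ft_force: [2.2, -6.8, 0.7]
width: -0.0002
grasp_force: 2.7
```

Run:
```python
from h import *
import pickle
s=r.state();P0,a0=s['position'],ang();print(s['time'],P0,a0,s['ft_force'])
phi=a0-np.pi/2;n=[np.cos(a0),np.sin(a0)];print('phi',phi,'Fn',s['ft_force'][:2]@n, 's',(P0[:2]-C)@n,'rad',(P0[:2]-C)@[np.cos(phi),np.sin(phi)])
p=r.camera_params('wrist');im=r.camera('wrist');pickle.dump((p,im),open('pics/v2.pkl','wb'))
cv2.imwrite('pics/wrist2.png',cv2.resize(im[:,:,::-1],(800,600),interpolation=cv2.INTER_CUBIC))
s=r.state();P0,a0=s['position'],ang();print(s['time'],P0,a0,s['ft_force'],'Fn',s['ft_force'][:2]@n)
```

```text
3.1333 [ 0.41972362 -0.40617589  0.05375564] -0.726508530324707 [ 2.16961504 -6.75223128  0.690701  ]
phi -2.2973048571196033 Fn 6.107046313518614 s 0.026345468714069443 rad 0.11060300284113744
3.1833 [ 0.41911345 -0.40564074  0.05367017] -0.729860062278026 [ 0.5832571  -3.49187532  0.85196386] Fn 2.755510088004017
```

View pics/wrist2.png

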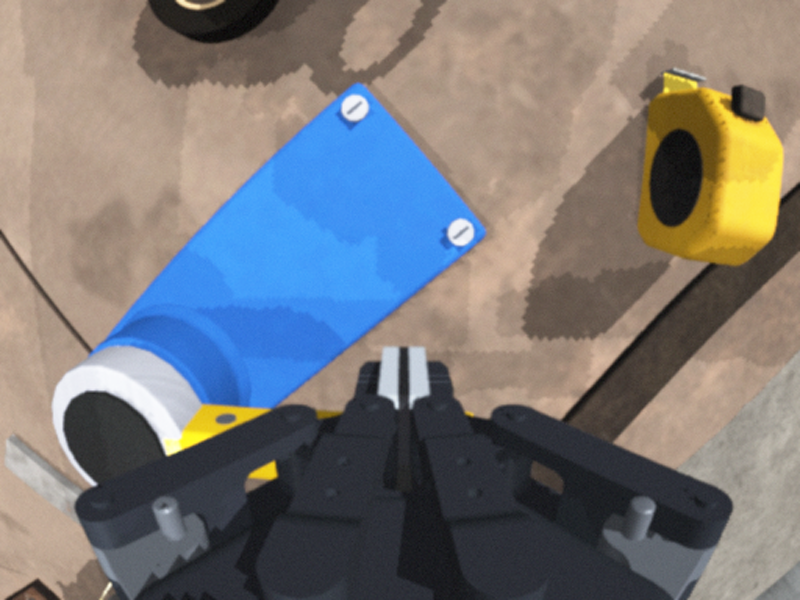

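The fingers (400,380) are pushing the rail; the plate, head and tape measure (710,170) are clear. I'll go on to just short of the earliest stop, then probe.

>>> step_arm(
  series=[-0.0055,0.0009,0.003,0,0,0.05,1,-0.0111,0.0015,0.006,0,0,0.1,1,-0.0167,0.0019,0.006,0,0,0.15,1,-0.0195,0.002,0.006,0,0,0.175,1,-0.0223,0.002,0.006,0,0,0.2,1,-0.025,0.0019,0.006,0,0,0.225,1,-0.0279,0.0018,0.006,0,0,0.25,1],
)

```text
time: 3.77
position: [0.3979, -0.3891, 0.0475]
eef_rot: [0.001, 0.883, -0.468, 0.003]
ft_force: [-0.9, -5.8, -0.4]
width: 0.0
grasp_force: 2.6
```

```bash
cat >> h.py <<'E'
def rep():
    s=r.state();P0,a0=s['position'],ang();n=np.array([np.cos(a0),np.sin(a0)]);u=np.array([-n[1],n[0]])*-1
    phi=a0-np.pi/2;S=(P0[:2]-C)@n;leg=phi+(S-.020)/.11
    print('t %.2f z %.4f toolphi %.3f Fn %.2f Fu %.2f s %.4f rad %.4f legout %.3f'%(s['time'],P0[2],phi,s['ft_force'][:2]@n,s['ft_force'][:2]@u,S,(P0[:2]-C)@u,-1.595-leg),s['ft_force'].round(1))
E
python3 -c "
from h import *
rep();np.save('pics/s3.npy',r.camera('side'));rep()
im=np.load('pics/s3.npy');cv2.imwrite('pics/s3.png',cv2.resize(im[150:330,200:380,::-1],(720,600)[::-1][:2] if 0 else (600,600),interpolation=cv2.INTER_CUBIC))"
```

```text
t 3.77 z 0.0475 toolphi -2.546 Fn 4.32 Fu 4.03 s 0.0263 rad 0.1092 legout 0.893 [-0.9 -5.8 -0.4]
t 3.82 z 0.0474 toolphi -2.548 Fn 4.86 Fu 3.74 s 0.0259 rad 0.1093 legout 0.899 [-0.4 -6.1  1.8]
```

View pics/s3.png

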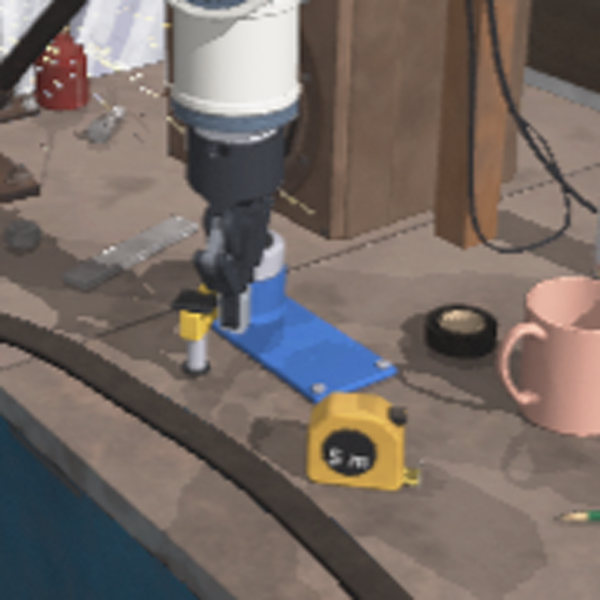

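The side crop shows the leg swung out, pad at (195,300), post foot at (197,370), nothing else disturbed. Now small probing steps.

>>> step_arm(
  series=[-0.002,0.0004,0,0,0,0.018,1,-0.004,0.0007,0,0,0,0.036,1],
)

```text
time: 3.98
position: [0.3951, -0.3862, 0.0474]
eef_rot: [0.001, 0.875, -0.484, 0.003]
ft_force: [-0.1, -6.4, -0.1]
width: 0.0002
grasp_force: 2.6
```

```bash
python3 -c "
from h import *
rep();P=plane('side',[258.5,240],.074)[0];v=P[:2]-C;print(P,np.linalg.norm(v),-1.595-np.arctan2(v[1],v[0])+2*np.pi*0)"
```

```text
t 3.98 z 0.0474 toolphi -2.581 Fn 5.39 Fu 3.47 s 0.0263 rad 0.1090 legout 0.930 [-0.1 -6.4 -0.1]
[ 0.37116385 -0.37457467  0.074     ] 0.1231875518662606 0.956222140128278
```

>>> step_arm(
  series=[-0.002,0.0004,0,0,0,0.018,1,-0.004,0.0007,0,0,0,0.036,1],
)

```text
time: 4.15
position: [0.3923, -0.3832, 0.0474]
eef_rot: [0.001, 0.866, -0.5, 0.003]
ft_force: [0.2, -5.8, 0.2]
width: -0.0
grasp_force: 2.6
```

```bash
python3 -c "
from h import *
rep()"
```

```text
t 4.15 z 0.0474 toolphi -2.617 Fn 5.17 Fu 2.74 s 0.0262 rad 0.1089 legout 0.967 [ 0.2 -5.8  0.2]
```

>>> step_arm(
  series=[-0.002,0.0004,0,0,0,0.018,1,-0.004,0.0007,0,0,0,0.036,1],
)

```text
time: 4.32
position: [0.3897, -0.38, 0.0474]
eef_rot: [0.001, 0.857, -0.515, 0.003]
ft_force: [0.3, -7.2, 0.9]
width: -0.0001
grasp_force: 2.6
```

>>> step_arm(
  series=[-0.001,0.0002,0,0,0,0.009,1,-0.002,0.0004,0,0,0,0.018,1],
)

```text
time: 4.48
position: [0.3884, -0.3784, 0.0474]
eef_rot: [0.001, 0.852, -0.523, 0.003]
ft_force: [-0.2, -5.6, 0.3]
width: 0.0001
grasp_force: 2.6
```

```bash
python3 -c "
from h import *
rep()"
```

```text
t 4.48 z 0.0474 toolphi -2.671 Fn 4.86 Fu 2.73 s 0.0260 rad 0.1087 legout 1.022 [-0.2 -5.6  0.3]
```

Noise only, still free. Continue.

>>> step_arm(
  series=[-0.002,0.0004,0,0,0,0.018,1,-0.004,0.0007,0,0,0,0.036,1],
)

```text
time: 4.65
position: [0.386, -0.3753, 0.0474]
eef_rot: [0.001, 0.843, -0.538, 0.003]
ft_force: [-1.9, -7.2, 1.1]
width: 0.0002
grasp_force: 2.6
```

>>> step_arm(
  series=[-0.0015,0.0003,0,0,0,0.0135,1,-0.003,0.0006,0,0,0,0.027,1],
)

```text
time: 4.82
position: [0.3841, -0.3727, 0.0474]
eef_rot: [0.001, 0.836, -0.549, 0.003]
ft_force: [-2.0, -6.6, 0.9]
width: 0.0002
grasp_force: 2.6
```

```bash
python3 -c "
from h import *
rep()"
```

```text
t 4.82 z 0.0474 toolphi -2.734 Fn 5.25 Fu 4.40 s 0.0258 rad 0.1085 legout 1.086 [-2.  -6.6  0.9]
```

>>> step_arm(
  series=[-0.002,0.0005,0,0,0,0.018,1,-0.004,0.0009,0,0,0,0.036,1],
)

```text
time: 4.98
position: [0.3817, -0.3694, 0.0473]
eef_rot: [0.001, 0.825, -0.565, 0.003]
ft_force: [-1.4, -6.4, 1.4]
width: 0.0001
grasp_force: 2.6
```

>>> step_arm(
  series=[-0.002,0.0005,0,0,0,0.018,1,-0.004,0.0009,0,0,0,0.036,1],
)

```text
time: 5.15
position: [0.3796, -0.3662, 0.0474]
eef_rot: [0.001, 0.815, -0.579, 0.003]
ft_force: [-0.5, -9.4, -0.4]
width: -0.0001
grasp_force: 3.9
```

```bash
python3 -c "
from h import *
rep()"
```

```text
t 5.15 z 0.0474 toolphi -2.806 Fn 8.70 Fu 3.57 s 0.0260 rad 0.1085 legout 1.157 [-0.5 -9.4 -0.4]
```

Force rose to 8.7 N. I'll confirm with a further 1 mm.

>>> step_arm(
  series=[-0.0005,0.0001,0,0,0,0.0045,1,-0.001,0.0002,0,0,0,0.009,1],
)

```text
time: 5.32
position: [0.3792, -0.3656, 0.0474]
eef_rot: [0.001, 0.813, -0.583, 0.003]
ft_force: [-1.9, -8.5, -0.1]
width: -0.0
grasp_force: 4.2
```

```bash
python3 -c "
from h import *
rep()"
```

```text
t 5.32 z 0.0474 toolphi -2.815 Fn 7.42 Fu 4.56 s 0.0261 rad 0.1085 legout 1.164 [-1.9 -8.5 -0.1]
```

>>> step_arm(
  series=[-0.0005,0.0001,0,0,0,0.0045,1,-0.001,0.0002,0,0,0,0.009,1],
)

```text
time: 5.48
position: [0.3788, -0.3649, 0.0475]
eef_rot: [0.001, 0.81, -0.586, 0.003]
ft_force: [-1.0, -10.0, -0.3]
width: -0.0002
grasp_force: 4.7
```

```bash
python3 -c "
from h import *
rep()"
```

```text
t 5.48 z 0.0475 toolphi -2.824 Fn 9.22 Fu 4.07 s 0.0264 rad 0.1084 legout 1.171 [ -1.  -10.   -0.3]
```

Seated at about 9 N. Back straight off, then up.

>>> step_arm(
  series=[0.015,0,0,0,0,0,1,0.035,0,0,0,0,0,1,0.035,0,-0.04,0,0,0,1,0.035,0,-0.08,0,0,0,1,0.035,0,-0.12,0,0,0,0.5,0.035,0,-0.16,0,0,0,0,0.035,0,-0.2,0,0,0,0,0.035,0,-0.22,0,0,0,0],
)

```text
time: 6.15
position: [0.3889, -0.3963, 0.2723]
eef_rot: [0.001, 0.81, -0.586, 0.004]
ft_force: [0.1, -1.3, 0.1]
width: 0.0481
grasp_force: 0.0
```

Run:
```python
from h import *
s=r.state();P0,a0=s['position'],ang();print(P0,a0,s['qpos'].round(3))
print(rel(P0,a0,[.39,-.25,.29],.2655))
```

```text
[ 0.3888769  -0.39631279  0.27227713] -1.252861820366834 [-0.902  0.352  1.469 -0.     1.312  1.921]
[-0.1386 -0.0468 -0.0177  0.      0.     -1.5184]
```

>>> step_arm(
  series=[-0.139,-0.047,-0.018,0,0,-1.518,0,-0.139,-0.047,-0.018,0,0,-1.518,0,-0.139,-0.047,-0.018,0,0,-1.518,0,-0.139,-0.047,-0.018,0,0,-1.518,0,-0.139,-0.047,-0.018,0,0,-1.518,0,-0.139,-0.047,-0.018,0,0,-1.518,0,-0.139,-0.047,-0.018,0,0,-1.518,0,-0.139,-0.047,-0.018,0,0,-1.518,0,-0.139,-0.047,-0.018,0,0,-1.518,0,-0.139,-0.047,-0.018,0,0,-1.518,0,-0.139,-0.047,-0.018,0,0,-1.518,0,-0.139,-0.047,-0.018,0,0,-1.518,0],
)

```text
time: 7.15
position: [0.3892, -0.2486, 0.2849]
eef_rot: [0.001, 0.992, 0.126, 0.001]
ft_force: [0.1, -0.2, 0.9]
width: 0.0856
grasp_force: 0.0
```

>>> step_arm(
  series=[0,0,0,0,0,-0.022,0,0,0,0,0,0,-0.022,0,0,0,0,0,0,-0.022,0,0,0,0,0,0,-0.022,0],
)

```text
time: 7.48
position: [0.3896, -0.2485, 0.283]
eef_rot: [0.0, 0.991, 0.133, 0.0]
ft_force: [0.9, 0.2, -0.0]
width: 0.0854
grasp_force: 0.0
```

Run:
```python
from h import *
import pickle
s=r.state();print(s['time'],s['position'],ang(),s['width'],s['ft_force'])
p=r.camera_params('wrist');im=r.camera('wrist');pickle.dump((p,im),open('pics/v4.pkl','wb'))
cv2.imwrite('pics/wrist4.png',cv2.resize(im[:,:,::-1],(800,600),interpolation=cv2.INTER_CUBIC))
```

```text
7.4833 [ 0.3896205  -0.24852745  0.28298431] 0.26630996689684183 0.08538719888544175 [ 0.93989518  0.19309687 -0.02456068]
```

View pics/wrist4.png

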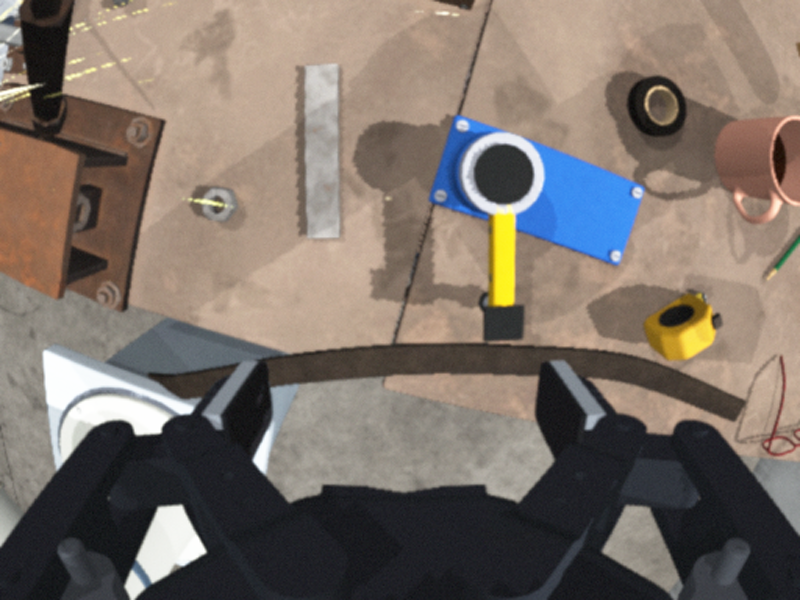

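The wrist view shows the leg out with its pad at (503,322), head at (503,173), bar at (322,150), and the bystanders where they were.

```bash
cat > meas.py <<'E'
from h import *
def comps(m,box):
    x0,y0,x1,y1=[int(v*.64) for v in box]; k=np.zeros(m.shape,np.uint8);k[y0:y1,x0:x1]=m[y0:y1,x0:x1]
    c,_=cv2.findContours(k,cv2.RETR_EXTERNAL,cv2.CHAIN_APPROX_NONE);return max(c,key=cv2.contourArea)[:,0,:].astype(float)
def W(p,m,box,z): return plane('wrist',comps(m,box),z,p)[:,:2].astype(np.float32)
E
python3 - <<'E'
from meas import *
import pickle
p,im=pickle.load(open('pics/v4.pkl','rb'));hsv=cv2.cvtColor(im,cv2.COLOR_RGB2HSV);dark=hsv[...,2]<70
e=cv2.fitEllipse(W(p,dark,(470,140,540,207),.074));print('head',e)
pr=cv2.minAreaRect(W(p,dark,(478,303,530,345),.074));print('pad',pr)
yr=cv2.minAreaRect(W(p,(abs(hsv[...,0].astype(int)-28)<8)&(hsv[...,1]>150)&(hsv[...,2]>110),(485,200,520,308),.070));print('rail',yr)
gr=cv2.minAreaRect(W(p,(hsv[...,1]<45)&(hsv[...,2]>120),(290,55,350,245),.008));print('bar',gr)
for q in (pr[0],yr[0]):
    v=np.array(q)-e[0];print('leg',np.linalg.norm(v),np.arctan2(v[1],v[0]))
E
```

```text
head ((0.47354650497436523, -0.3057619333267212), (0.043436285108327866, 0.04384167864918709), 20.95075225830078)
pad ((0.36168208718299866, -0.33959126472473145), (0.0326189249753952, 0.035395801067352295), 17.868789672851562)
rail ((0.40735283493995667, -0.3258346617221832), (0.07513651996850967, 0.02068394236266613), 17.95948600769043)
bar ((0.45436176657676697, -0.15575659275054932), (0.16127480566501617, 0.03305467963218689), 15.189858436584473)
leg 0.11686775274059912 -2.8479229380363997
leg 0.06917019862529056 -2.8471638269688677
```

>>> step_arm(
  series=[0.087,-0.0725,0.13,0,0,0,0.5,0.087,-0.0725,0.13,0,0,0,0.5,0.087,-0.0725,0.13,0,0,0,0.5,0.087,-0.0725,0.13,0,0,0,0.5,0.087,-0.0725,0.13,0,0,0,0.5,0.087,-0.0725,0.22,0,0,0,0.5,0.087,-0.0725,0.22,0,0,0,0.5,0.087,-0.0725,0.22,0,0,0,0.5,0.087,-0.0725,0.22,0,0,0,0.5,0.087,-0.0725,0.22,0,0,0,0.5],
  grip_force=60,
)

```text
time: 8.37
position: [0.4546, -0.1559, 0.0635]
eef_rot: [0.0, 0.991, 0.134, 0.0]
ft_force: [-0.2, -0.9, 0.3]
width: 0.0424
grasp_force: 0.0
```

Run:
```python
from meas import *
s=r.state();P0,a0=s['position'],ang();print(s['time'],P0,a0,s['width'],s['ft_force'])
print(rel(P0,a0,[.4544,-.1558,.002],.265))
p=r.camera_params('wrist');im=r.camera('wrist')
cv2.imwrite('pics/wrist5.png',cv2.resize(im[:,:,::-1],(800,600),interpolation=cv2.INTER_CUBIC))
```

```text
8.3667 [ 0.45464388 -0.15588009  0.06350498] 0.268859787778008 0.042398999619337505 [-0.18709421 -0.9187544   0.27947372]
[-0.0002 -0.0001  0.0615  0.      0.      0.0039]
```

View pics/wrist5.png

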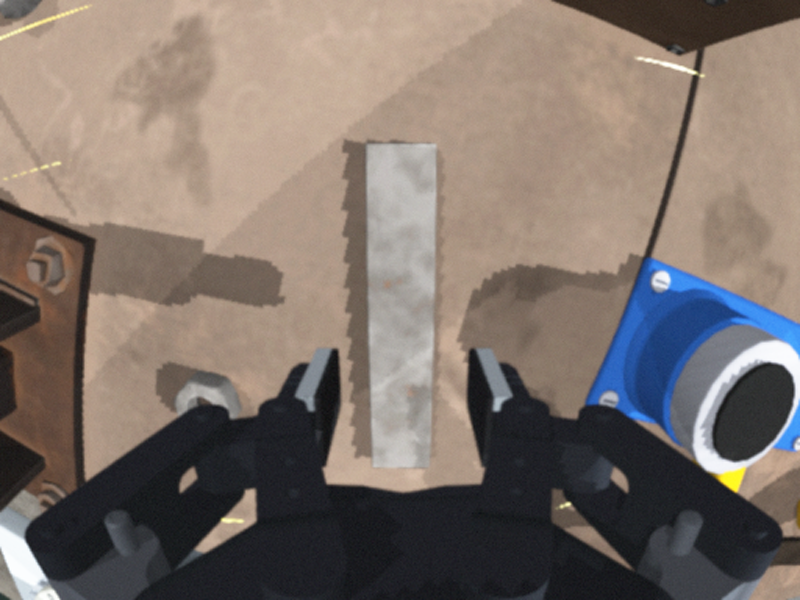

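The fingers (320,400)/(490,400) straddle the bar (400,300) evenly, parallel to it, with the nut (207,393) clear. Descend.

>>> step_arm(
  series=[0,0,0.025,0,0,0,0.5,0,0,0.045,0,0,0,0.5,0,0,0.055,0,0,0,0.5,0,0,0.06,0,0,0,0.5,0,0,0.06,0,0,0,0.5],
)

```text
time: 8.83
position: [0.4546, -0.1557, 0.0028]
eef_rot: [0.0, 0.991, 0.134, 0.0]
ft_force: [-0.5, 0.9, 0.1]
width: 0.0429
grasp_force: 0.0
```

>>> step_arm(
  series=[0,0,0,0,0,0,0.8,0,0,0,0,0,0,0.8,0,0,0,0,0,0,0.8,0,0,0,0,0,0,0.8,0,0,0,0,0,0,0.8,0,0,0,0,0,0,0.8],
  grip_force=60,
)

```text
time: 9.33
position: [0.4549, -0.1557, 0.0037]
eef_rot: [0.001, 0.991, 0.135, 0.001]
ft_force: [-1.7, -0.6, 8.8]
width: 0.0275
grasp_force: 58.5
```

>>> step_arm(
  series=[0,0,-0.01,0,0,0,0.8,0,0,-0.03,0,0,0,0.8,0,0,-0.06,0,0,0,0.8,0,0,-0.09,0,0,0,0.8,0,0,-0.12,0,0,0,0.8,0,0,-0.14,0,0,0,0.8,0,0,-0.14,0,0,0,0.8,0,0,-0.14,0,0,0,0.8],
)

```text
time: 10.0
position: [0.4548, -0.1556, 0.1441]
eef_rot: [0.001, 0.991, 0.135, 0.001]
ft_force: [0.4, 0.1, -2.8]
width: 0.0272
grasp_force: 59.8
```

Run:
```python
from meas import *
import pickle
s=r.state();P0,a0=s['position'],ang();print(s['time'],P0,a0,s['width'],s['grasp_force'],s['ft_force'],s['torque'])
p=r.camera_params('wrist');im=r.camera('wrist');pickle.dump((p,im),open('pics/v6.pkl','wb'))
cv2.imwrite('pics/wrist6.png',cv2.resize(im[:,:,::-1],(800,600),interpolation=cv2.INTER_CUBIC))
```

```text
10.0 [ 0.4548267  -0.15563191  0.14413177] 0.26984959042346324 0.027189694759158636 59.795708656311035 [ 0.37768239  0.14718265 -2.81565319] [-0.03266488 -0.03159469 -0.0018545 ]
```

View pics/wrist6.png

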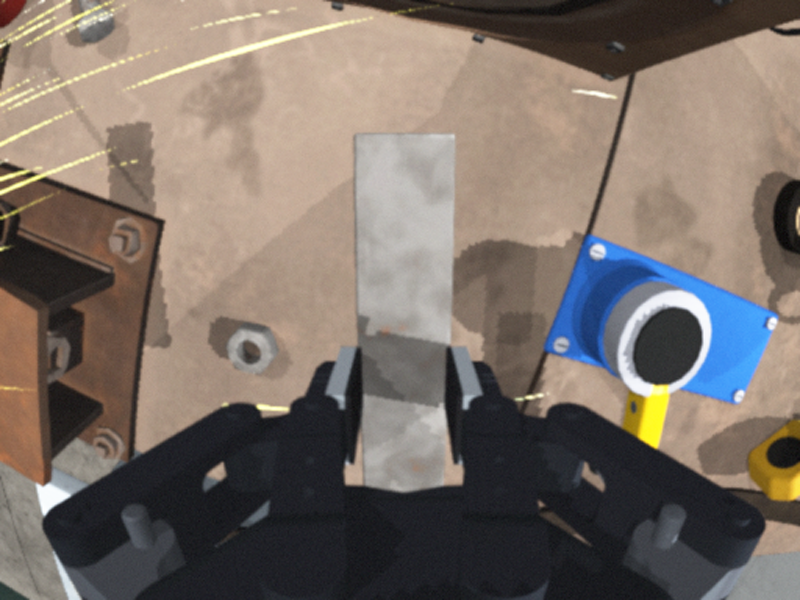

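The bar is held square (405,310), about 0.29 kg; nut and stand are untouched. Compute the carry.

Run:
```python
from meas import *
import pickle
p,_=pickle.load(open('pics/v6.pkl','rb'))
s=r.state();P0,a0=s['position'],ang();print(s['time'],P0,a0)
for z in (.144,.148,.152):
    E=plane('wrist',[[355*.64,133*.64],[455*.64,133*.64]],z,p);D=down(a0).inv().apply(E-P0);print(z,D.round(4).tolist())
phi=-2.843;u=np.r_[np.cos(phi),np.sin(phi)];T=C+.06*u
for z in (.16,.085,.078): print(T,rel(P0,a0,np.r_[T,z],phi+np.pi))
```

```text
10.05 [ 0.45419953 -0.15532822  0.14291669] 0.2697606372050816
0.144 [[0.0795, -0.0133, -0.0011], [0.0795, 0.0171, -0.0011]]
0.148 [[0.0791, -0.0129, -0.0051], [0.0792, 0.0167, -0.0051]]
0.152 [[0.0788, -0.0125, -0.0091], [0.0788, 0.0162, -0.0091]]
[ 0.41615491 -0.32365053] [-0.0815  0.1521 -0.0171  0.      0.     -0.0288]
[ 0.41615491 -0.32365053] [-0.0815  0.1521  0.0579  0.      0.     -0.0288]
[ 0.41615491 -0.32365053] [-0.0815  0.1521  0.0649  0.      0.     -0.0288]
```

>>> step_arm(
  series=[-0.02,0.038,-0.017,0,0,-0.007,0.8,-0.037,0.07,-0.017,0,0,-0.014,0.8,-0.054,0.1,-0.017,0,0,-0.02,0.8,-0.068,0.127,-0.017,0,0,-0.025,0.8,-0.078,0.145,-0.017,0,0,-0.029,0.8,-0.0815,0.152,-0.017,0,0,-0.029,0.8,-0.0815,0.152,-0.017,0,0,-0.029,0.8,-0.0815,0.152,-0.017,0,0,-0.029,0.8,-0.0815,0.152,-0.017,0,0,-0.029,0.8],
)

```text
time: 10.8
position: [0.4162, -0.3222, 0.1587]
eef_rot: [-0.001, 0.989, 0.149, -0.0]
ft_force: [0.2, -0.0, -3.4]
width: 0.0275
grasp_force: 60.0
```

Run:
```python
from meas import *
import pickle
s=r.state();P0,a0=s['position'],ang();print(s['time'],P0,a0,s['width'],s['grasp_force'],s['ft_force'])
phi=-2.843;u=np.r_[np.cos(phi),np.sin(phi)];T=C+.06*u
print(rel(P0,a0,np.r_[T,.082],phi+np.pi))
```

```text
10.8 [ 0.41615335 -0.3222263   0.15871593] 0.2993873056319205 0.02752017244690782 60.03862738609314 [ 0.203533   -0.03191718 -3.38209462]
[-0.0004  0.0014  0.0767  0.      0.      0.0008]
```

>>> step_arm(
  series=[0,0.001,0.02,0,0,0,0.8,0,0.001,0.04,0,0,0,0.8,0,0.001,0.055,0,0,0,0.8,0,0.001,0.066,0,0,0,0.8,0,0.001,0.072,0,0,0,0.8,0,0.001,0.076,0,0,0,0.8,0,0.001,0.076,0,0,0,0.8,0,0.001,0.076,0,0,0,0.8],
)

```text
time: 11.47
position: [0.4169, -0.3244, 0.0837]
eef_rot: [0.0, 0.989, 0.149, 0.0]
ft_force: [0.2, -0.9, -2.6]
width: 0.0272
grasp_force: 60.0
```

>>> step_arm(
  series=[0,0,0.001,0,0,0,0.8,0,0,0.002,0,0,0,0.8,0,0,0.002,0,0,0,0.8],
)

```text
time: 11.72
position: [0.4167, -0.3247, 0.0815]
eef_rot: [0.0, 0.989, 0.149, 0.0]
ft_force: [0.1, 0.2, -2.3]
width: 0.0275
grasp_force: 60.0
```

>>> step_arm(
  series=[0,-0.0005,0.001,0,0,0,0.8,0,-0.001,0.002,0,0,0,0.8,0,-0.001,0.002,0,0,0,0.8],
)

```text
time: 11.97
position: [0.4161, -0.3235, 0.0792]
eef_rot: [-0.0, 0.989, 0.149, -0.0]
ft_force: [-0.2, -0.2, -3.2]
width: 0.0271
grasp_force: 60.0
```

>>> step_arm(
  series=[0,0,0.0005,0,0,0,0.8,0,0,0.001,0,0,0,0.8,0,0,0.001,0,0,0,0.8],
)

```text
time: 12.22
position: [0.4163, -0.3236, 0.0782]
eef_rot: [-0.0, 0.989, 0.149, -0.0]
ft_force: [-0.8, -0.3, -2.7]
width: 0.0275
grasp_force: 60.0
```

>>> step_arm(
  series=[0,0,0.0005,0,0,0,0.8,0,0,0.001,0,0,0,0.8,0,0,0.001,0,0,0,0.8],
)

```text
time: 12.47
position: [0.4163, -0.3237, 0.0777]
eef_rot: [0.0, 0.989, 0.149, 0.0]
ft_force: [-2.4, 1.8, 7.1]
width: 0.0271
grasp_force: 61.3
```

Contact with the rests felt. Ease off, then release gently.

>>> step_arm(
  series=[0,0,-0.0006,0,0,0,0.8,0,0,-0.0006,0,0,0,0.8],
  grip_force=20,
)

```text
time: 12.63
position: [0.4163, -0.3237, 0.078]
eef_rot: [0.0, 0.989, 0.149, 0.0]
ft_force: [0.8, -0.2, -2.8]
width: 0.0271
grasp_force: 60.0
```

>>> step_arm(
  series=[0,0,0,0,0,0,0.6,0,0,0,0,0,0,0.5,0,0,0,0,0,0,0.4,0,0,0,0,0,0,0.35,0,0,0,0,0,0,0.35,0,0,0,0,0,0,0.35],
)

```text
time: 13.13
position: [0.4163, -0.3237, 0.0779]
eef_rot: [0.0, 0.989, 0.149, 0.0]
ft_force: [-0.3, 0.3, -0.2]
width: 0.0555
grasp_force: 0.0
```

Run:
```python
from meas import *
s=r.state();print(s['time'],s['position'],ang(),s['width'],s['grasp_force'],s['ft_force'])
im=r.camera('wrist');cv2.imwrite('pics/wrist7.png',cv2.resize(im[:,:,::-1],(800,600),interpolation=cv2.INTER_CUBIC))
```

```text
13.1333 [ 0.416299   -0.32366235  0.07787736] 0.29879614785144976 0.05547467324010332 0.0 [-0.29737236  0.34991886 -0.15320148]
```

View pics/wrist7.png

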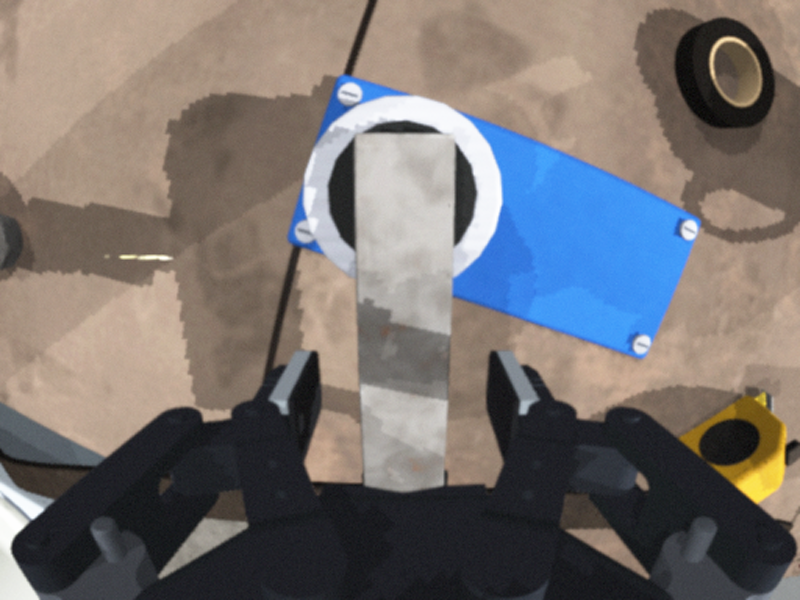

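The fingers are open (55 mm) and the bar lies centred on the head (405,190). Lift straight up and check.

>>> step_arm(
  series=[0,0,-0.01,0,0,0,0.3,0,0,-0.03,0,0,0,0.3,0,0,-0.06,0,0,0,0.3,0,0,-0.1,0,0,0,0.1,-0.03,0,-0.14,0,0,0,0,-0.06,0,-0.18,0,0,0,0,-0.08,0,-0.2,0,0,0,0,-0.08,0,-0.2,0,0,0,0,-0.08,0,-0.2,0,0,0,0],
)

```text
time: 13.93
position: [0.3393, -0.3481, 0.2805]
eef_rot: [0.002, 0.989, 0.148, 0.001]
ft_force: [0.1, -0.0, -0.4]
width: 0.0858
grasp_force: 0.0
```

Run:
```python
from meas import *
import pickle
s=r.state();print(s['time'],s['position'],ang(),s['width'],s['ft_force'])
p=r.camera_params('wrist');im=r.camera('wrist');pickle.dump((p,im),open('pics/v8.pkl','wb'))
hsv=cv2.cvtColor(im,cv2.COLOR_RGB2HSV)
cv2.imwrite('pics/wrist8.png',cv2.resize(im[:,:,::-1],(800,600),interpolation=cv2.INTER_CUBIC))
```

```text
13.9333 [ 0.33926478 -0.3481315   0.28045494] 0.29691702740853 0.08583498632604221 [ 0.09413898 -0.00257925 -0.36232384]
```

View pics/wrist8.png

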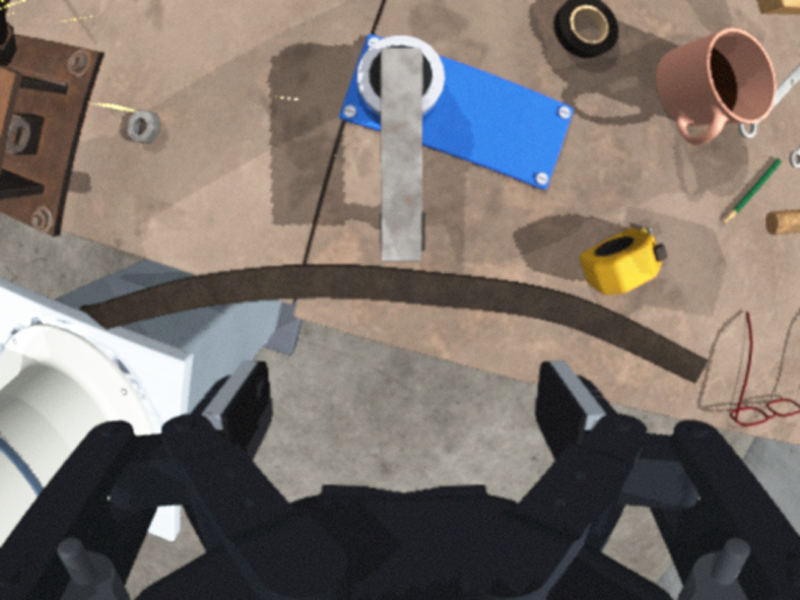

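Run:
```python
from meas import *
import pickle
p,im=pickle.load(open('pics/v8.pkl','rb'));hsv=cv2.cvtColor(im,cv2.COLOR_RGB2HSV)
gr=cv2.minAreaRect(W(p,(hsv[...,1]<45)&(hsv[...,2]>105)&(hsv[...,2]<215),(376,90,425,265),.082));print('bar',gr)
phi=-2.843;u=np.r_[np.cos(phi),np.sin(phi)];n=np.r_[-u[1],u[0]]
for x in ((380,185),(422,185),(380,250),(421,250),(426,230)):
    q=plane('wrist',[x[0]*.64,x[1]*.64],.082 if x[0]!=426 else .074,p)[0,:2]-C;print(x,'along %.4f across %.4f'%(q@u,q@n))
```

```text
bar ((0.39966028928756714, -0.3285084366798401), (0.12794919312000275, 0.03504016995429993), 17.001211166381836)
(380, 185) along 0.0844 across -0.0143
(422, 185) along 0.0845 across 0.0164
(380, 250) along 0.1328 across -0.0147
(421, 250) along 0.1329 across 0.0159
(426, 230) along 0.1188 across 0.0199
```

Run:
```python
from meas import *
import pickle
phi=-2.843;u=np.r_[np.cos(phi),np.sin(phi)];n=np.r_[-u[1],u[0]]
ac=np.arange(.010,.0301,.001)
for f in ('v4','v8'):
    p,im=pickle.load(open(f'pics/{f}.pkl','rb'));g=cv2.cvtColor(im,cv2.COLOR_RGB2GRAY).astype(np.float32)
    V=[]
    for al in (.112,.115,.118,.121,.124):
        uv=project('wrist',np.array([np.r_[C+al*u+a*n,.074] for a in ac]),p).astype(np.float32)
        V.append(cv2.remap(g,uv[:,0],uv[:,1],cv2.INTER_LINEAR).ravel())
    print(f,np.mean(V,0).round().astype(int).tolist())
    uv=project('wrist',np.array([np.r_[C+a*n*1.0,.074] for a in np.arange(.018,.04,.001)]),p).astype(np.float32)
    print('  head',cv2.remap(g,uv[:,0],uv[:,1],cv2.INTER_LINEAR).ravel().round().astype(int).tolist())
```

```text
v4 [51, 50, 50, 50, 51, 51, 56, 68, 91, 111, 123, 129, 131, 132, 136, 142, 146, 148, 149, 149, 147]
  head [51, 50, 49, 51, 57, 105, 170, 218, 236, 237, 238, 239, 237, 227, 189, 154, 133, 129, 128, 128, 127, 126]
v8 [170, 171, 171, 169, 164, 147, 119, 89, 86, 111, 127, 133, 135, 134, 133, 132, 132, 132, 132, 132, 132]
  head [62, 46, 46, 48, 52, 86, 153, 223, 239, 241, 241, 241, 240, 235, 220, 178, 143, 125, 122, 123, 124, 126]
```

The pad's edge is unchanged from just after the push, so the leg has stayed on its stop. The bar is centred on both rests. Handing in.

```bash
python3 -c "
from station import r
print(r.close_job())"
```

```text
the job is handed in; nothing more can be done
None
```

I pushed the leg onto its hidden stop (about 9 N) and laid the steel bar across the head and pad. In the last picture the leg hadn't moved off its stop, and I didn't touch the other things; the job is handed in, and no verdict came back.

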